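# Zero the batch counter and hold the squash press at its index post

### The job

On the lab bench, turn the pointer knob of the slide counter anticlockwise, all the way back to its zero stop. Then push down the black mushroom cap of the squash press until its top is level with the top of the small steel index post beside it, without pushing it well past, and finish while still holding it there. Do not press the cap before the counter is zeroed, do not push on the index post, and leave everything else on the bench where it is.

Things in the scene. Friction and masses are not known exactly. Their poses are not given: they have to be found in the camera images.
- counter (a joint): Angle of the counter's pointer knob in rad: 0 = at its zero stop, grows clockwise seen from above to 2.5. Turn it anticlockwise to bring it to 0. It starts between 0.7 and 2.2, stays where it is left, and needs about 0.05 N m. It can be turned in several grasps.
- counter_grip (a point): On the vertical axis of the counter's knob, at the height to grip; turns with the knob. Black bar grip 42 long (this point's x), 14 wide (its y), top 8 above this point, bottom 24 below, on a disc of diameter 44. A low pointer (5 tall) sticks out 35 from the axis toward this point's -x; a white line on the bar's top lies on that side.
- counterbox: The fixed white counter box, 100 x 100 x 45 tall, a round aluminium dial on top; origin at the centre of its underside, z up. The knob's axis passes through it, its grip point 76 up. At zero the pointer points to the box's -x and rests against the zero stop, a steel pin 10 tall, 31 from the axis.
- cap (a joint): Travel of the press cap in m: 0 = fully up, grows as it is pushed down, to 0.030 at the bottom. A spring pushes it up: 4 N at the start plus 0.5 N per mm. It springs back up when let go.
- cap_top (a point): Centre of the flat top of the press cap: a black mushroom cap of diameter 50, upright, 160 above the bench when up; press it from above at its middle. z up.
- index_top (a point): Centre of the flat top of the index post: an upright steel post with a head of diameter 16, beside the cap, 43 from the cap's axis. Its height is set differently each time, 8 to 20 below the top of the raised cap. It is held by friction (20 N) and is not to be pushed.
- press: The fixed squash press: white base 120 x 170, two steel columns and a white bridge 45 x 165 whose top is 105 above the bench, with the cap in its middle; origin at the centre of its underside, z up; the index post stands toward its +y.
- jar: Bystander, to be left where it is: small closed glass jar, diameter 48, 60 tall; origin at the centre of its underside.
- stain: Bystander, to be left where it is: closed amber glass bottle, diameter 40, 85 tall; origin at the centre of its underside.
- slidebox: Bystander, to be left where it is: flat grey plastic box of slides, 50 x 90 x 32 tall; origin at the centre of its underside.
- dish: Bystander, to be left where it is: clear closed dish, diameter 63, 17 tall; origin at the centre of its underside.
- beaker: Bystander, to be left where it is: glass beaker, diameter 72, 90 tall; origin at the centre of its underside.

How it is judged:
By the outcome, as a careful person would: the job done as asked, in the order asked, and still so for the second after the job is handed in, while the arm keeps its last pose, push and grip.
It also fails if it takes over 61 s, if anything falls off the work surface, if the arm or the gripper's body presses on something with over 40 N, if the wrist force passes 120 N, or if a joint passes its speed limit or range.

### The arm

A 6-joint arm with a two-finger parallel gripper is mounted at the origin on the work surface. World frame = base frame: x ahead of the robot, y to its left, z up, the work surface at z = 0. Lengths are in m, angles in rad, forces in N, time in s.
With the tool pointing down it reaches from about 0.425 to 0.95 m from the base axis. Payload 3.5 kg.
Tool frame: the origin (TCP) lies on the centre line of the jaws, within the pads' length; the fingertips stand 14 mm ahead of it and the grasp point (between the pads) lies 5 mm behind it; z points along the fingers, y is the line along which they close (so a half turn about z gives the same grasp; the last joint's range is limited). The gripper opens to 85 mm and grips with 20 to 120 N. Pads are 22 mm wide; open, the fingers measure 114 mm over their backs; the gripper's body (76 mm by 85 mm) begins 54 mm behind the grasp point. The pads swing forward as they close: fully open they stand 13 mm farther back than shut.
Start: joints at [-1.465, 0.286, 1.577, -0, 1.279, -0.15], TCP at [0.171, -0.653, 0.245] pointing down, gripper open.
Joint ranges: [-2.77, 2.77], [-0.9, 2.22], [0.21, 2.48], [-1.53, 4.67], [0.24, 2.81], [-2.84, 2.84]. Speed limits (rad/s): [2.79, 2.79, 3.14, 3.14, 3.14, 3.14].

### API

Orientations are given as a 3x3 rotation matrix whose columns are the frame's x, y, z axes.
In Python, from rig import get_state, read_camera, camera_info, finish_job gives the robot as it stands. The module is installed in compiled form; this text tells all that it offers.
- The arm moves only by the shell command python3 -m crank 'ROWS' [FORCE]. ROWS is JSON, a list of rows, each a list of 5 numbers: the shift along the world's x, y, z in mm, then the turn about the world's z in rad, then the closure, from 0 (fully open) to 1 (shut). In form: [[tx, ty, tz, spin, grip], ...]. A call has 1 to 12 rows; each row shifts and turns the commanded pose from where the row before left it; what a row does not reach is not made up. A row lasts 1/8 s, in which the tool goes at most 62.5 mm and 10.7 degrees, less where a joint would pass 70% of its speed; a pose out of reach is approached as far as the arm can. A call is refused whole if a number of a shift passes 62.5 or a number of a turn 0.188, either way. A call with a gripper value outside its range is refused whole. The fingers move at their own pace and stop on an object; FORCE is the grip in N (left out, the last holds). Time passes only in rows, so rows that do not move let the fingers close. It gives the time, the measured TCP pose, the force and the opening at its end, in the units of the state.
- get_state(): the state, without advancing time (a new reading comes with each control period).
- read_camera(name): name is "side" or "top"; returns the picture (420x560x3 uint8, red, green, blue); there is no depth.
- camera_info(name): a dict with "intrinsics" (3x3 intrinsics, pixels), "dist_coeffs" ([k1, k2, p1, p2, k3] as OpenCV has them; the pictures are not rectified), "R" (3x3) and "t" (3): a world point X has camera coordinates R X + t. Camera axes: x right, y down, z forward; pixel columns grow to the right and rows downward; lengths in m; the calibration is good to about 2 mm. A picture is of the moment at which its call begins. camera_info takes no time and is no camera call.
- finish_job(): hands the job in, once; it reports no verdict.
The state is a dict: "time_s": time; "qpos": joint angles; "qvel": joint speeds; "effort": joint torques, N m; "ee_pos": TCP position; "orientation": TCP orientation; "force": force on the tool from outside, world axes, zero at the start; "ft_torque": the same for the moment, N m; "opening": finger opening in m.
Only numpy, scipy, OpenCV 4.12 (cv2) and the standard library are available. Lean on these libraries where they do the work, as an engineer would, in place of code of your own. Each camera call takes 0.05 s, during which the arm holds its last target. There are 200 camera calls.

## Working session

There is one attempt and no reset: what is moved stays moved. The work goes in short steps, Python scripts to look and compute and a shell command to move; the robot and the scene stay as the last step left them, time stands still between calls to the robot, and variables do not carry over. Pictures are saved under pics/ and viewed, on a budget of 10 in all, crops included, one or two more only if the job needs it, and the job is handed in when it is done.

```bash
mkdir -p pics
python3 - <<'E'
from rig import *
import cv2,numpy as np
for n in("top","side"):
    im=read_camera(n); cv2.imwrite(f"pics/{n}0.png",im[:,:,::-1])
    c=camera_info(n); R=np.array(c["R"]);t=np.array(c["t"])
    print(n,np.round(c["intrinsics"],1).tolist(),c["dist_coeffs"],"C",-R.T@t,np.round(R,3).tolist())
s=get_state();print(s)
E
```

```text
top [[531.1, 0.0, 282.7], [0.0, 531.1, 199.7], [0.0, 0.0, 1.0]] [-0.12155589  0.          0.          0.          0.        ] C [0.34670639 0.02575559 1.34944337] [[-0.009, -1.0, 0.03], [-0.985, 0.004, -0.172], [0.172, -0.031, -0.985]]
side [[393.1, 0.0, 272.0], [0.0, 393.1, 210.4], [0.0, 0.0, 1.0]] [-0.05431822  0.          0.          0.          0.        ] C [ 0.52395398 -0.59043117  0.74838707] [[0.998, -0.059, 0.003], [-0.042, -0.739, -0.672], [0.042, 0.671, -0.74]]
{'time_s': 0.1, 'qpos': array([-1.46499455e+00,  2.87108863e-01,  1.57801275e+00, -3.20907094e-06,
        1.27863835e+00, -1.49994036e-01]), 'qvel': array([-0.00039754, -0.00214314, -0.00097928,  0.00116784, -0.00041702,
        0.00123173]), 'effort': array([ 9.62791019e-04, -4.07293940e+01, -2.93697560e+01, -1.36570561e-04,
        3.40673898e-03, -1.81033062e-05]), 'ee_pos': array([ 0.17075685, -0.65246024,  0.24407396]), 'orientation': array([[ 9.67462051e-01,  2.53016058e-01, -2.31933357e-04],
       [ 2.53015961e-01, -9.67459705e-01,  2.15486417e-03],
       [ 3.20829062e-04, -2.14343215e-03, -9.99997651e-01]]), 'force': array([0.22290065, 0.29638401, 0.14505447]), 'ft_torque': array([ 0.01461202,  0.05348185, -0.00731324]), 'opening': 0.0851361664433056}
```

View pics/top0.png

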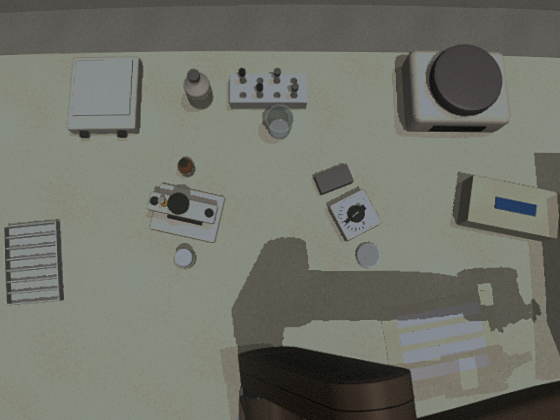

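View pics/side0.png

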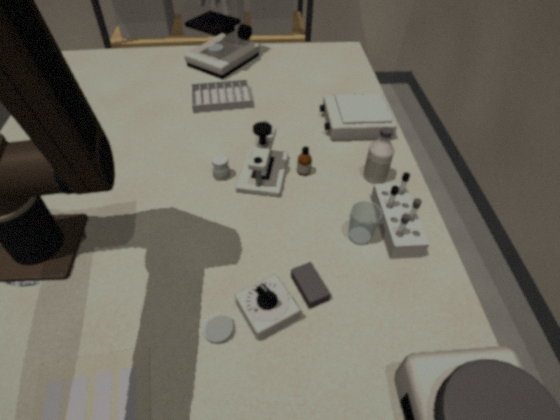

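The top view shows the counter knob at about (356,212), the press cap at (178,203) and the index post probably at (163,201). The side view has the knob at (266,296) and the cap at (263,130). I'll enlarge both.

Run:
```python
import cv2,numpy as np
t=cv2.imread("pics/top0.png");s=cv2.imread("pics/side0.png")
f=lambda im,x,y,w,h:cv2.resize(cv2.convertScaleAbs(im[y:y+h,x:x+w],alpha=1.6),(400,300),interpolation=cv2.INTER_CUBIC)
cv2.imwrite("pics/crops.png",np.vstack([np.hstack([f(t,320,182,80,60),f(s,228,266,80,60)]),np.hstack([f(t,145,175,80,60),f(s,225,115,80,60)])]))
```

```text
(no output)
```

View pics/crops.png

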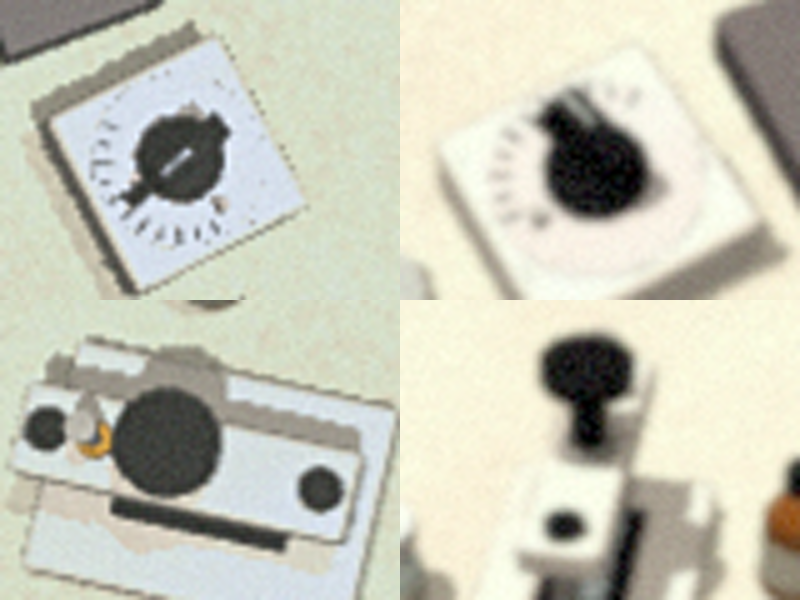

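The top crop shows the pointer tip at about (345.6,222) and the pin at about (364,222.6), with the zero direction down-right. The post's grey head is at about (162.5,197). I'll average frames for sub-pixel measurements and localise the knob.

```bash
cat > h.py <<'E'
from rig import *
import cv2,numpy as np
def cam(n):
    c=camera_info(n);return np.array(c["intrinsics"]),np.array(c["dist_coeffs"]),np.array(c["R"]),np.array(c["t"])
def ray(n,px):
    K,d,R,t=cam(n);u=cv2.undistortPoints(np.array([[px]],float),K,d)[0,0]
    return -R.T@t,R.T@np.array([u[0],u[1],1])
def onz(n,px,z):
    C,v=ray(n,px);return C+v*(z-C[2])/v[2]
def proj(n,X):
    K,d,R,t=cam(n);return cv2.projectPoints(np.array(X,float).reshape(-1,1,3),cv2.Rodrigues(R)[0],t,K,d)[0][:,0]
def avg(n,k): return np.mean([read_camera(n).astype(float) for _ in range(k)],0)
E
python3 - <<'E'
from h import *
P=lambda x,y:(320+x/5,182+y/5)
kt=onz("top",P(180,158),.055); ks=onz("side",(228+197/5,266+170/5),.06)
print("knob",kt,ks)
cor=np.array([onz("top",P(*p),.045) for p in((215,38),(305,205),(135,292),(50,122))]);print("box",cor.mean(0),np.linalg.norm(cor-np.roll(cor,1,0),axis=1))
for i in range(4):
    v=cor[i]-cor[i-1];print(np.arctan2(v[1],v[0]))
for p in((128,200),):
    v=onz("top",P(*p),.052)-cor.mean(0);print("ptr",np.arctan2(v[1],v[0]),np.linalg.norm(v[:2]))
v=onz("top",P(163,173),.084)-onz("top",P(192,148),.084);print("line",np.arctan2(v[1],v[0]))
v=onz("top",P(220,203),.05)-cor.mean(0);print("pin",np.arctan2(v[1],v[0]),np.linalg.norm(v[:2]))
Q=lambda x,y:(145+x/5,175+y/5)
print("cap",onz("top",Q(167,142),.16),onz("side",(225+187/5,115+70/5),.155))
a,b=onz("top",Q(46,128),.107),onz("top",Q(320,188),.107)
print("bolts",a,b,(a+b)/2,np.linalg.norm(a-b),np.arctan2(*(a-b)[[1,0]]))
T=avg("top",10);S=avg("side",15);np.savez("avg0.npz",T=T,S=S)
f=lambda im,x,y,w,h:cv2.resize(np.clip(im[y:y+h,x:x+w,::-1]*1.6,0,255).astype(np.uint8),(400,400),interpolation=cv2.INTER_CUBIC)
cv2.imwrite("pics/press.png",np.hstack([f(T,145,180,40,40),f(S,243,115,40,40)]))
E
```

```text
knob [ 0.53690553 -0.19688801  0.055     ] [ 0.53985993 -0.20315033  0.06      ]
box [ 0.5355007  -0.19678617  0.045     ] [0.09482547 0.09521038 0.09697092 0.0945291 ]
-1.1060662027803798
-2.678435892003634
2.0282152932449184
0.4404742866747454
ptr 2.2017168546694847 0.032259828625341325
line 2.265889814839791
pin -2.3629085463689914 0.02891927779180971
cap [0.54678096 0.2248712  0.16      ] [0.54978234 0.22545128 0.155     ]
bolts [0.56266702 0.29167614 0.107     ] [0.53337048 0.16076852 0.107     ] [0.54801875 0.22622233 0.107     ] 0.13414577887562104 1.3506286268880983
```

View pics/press.png

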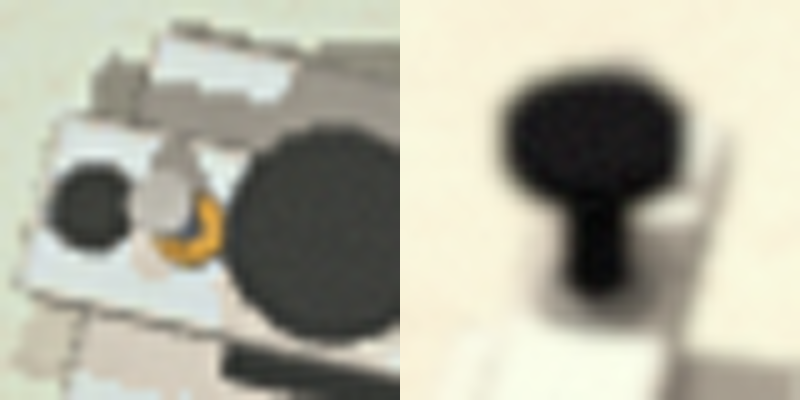

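```bash
python3 -m crank '[[30,38,-7,-0.1,0.2],[30,38,-7,-0.1,0.2],[30,38,-7,-0.1,0.2],[30,38,-7,-0.1,0.2],[31,38,-7,-0.1,0.2],[31,38,-7,-0.1,0.2],[31,38,-7,-0.1,0.2],[31,38,-7,-0.1,0.2],[31,38,-7,-0.1,0.2],[30,38,-7,-0.1,0.2],[30,38,-7,-0.1,0.2],[30,38,-7,-0.056,0.2]]' 20
python3 - <<'E'
from h import *
s=get_state();print(s["orientation"][:,1],s["qpos"],s["force"])
E
```

```text
time_s: 2.85
ee_pos: [0.5368, -0.1957, 0.1614]
orientation: [[0.62, -0.785, 0.001], [-0.785, -0.62, -0.0], [0.001, -0.0, -1.0]]
force: [-0.7, -0.7, 1.2]
opening: 0.0685
[-7.84733817e-01 -6.19832857e-01 -2.57062977e-04] [-5.27124650e-01  1.43923442e-01  1.90555368e+00 -5.10514708e-05
  1.09129892e+00  1.94596192e+00] [-0.70344062 -0.71827029  1.24128225]
```

```bash
python3 -m crank '[[-1,-1,-25,0,0.3],[0,0,-25,0,0.4],[0,0,-20,0,0.4],[0,0,-12,0,0.4],[0,0,-6,0,0.4],[0,0,0,0,0.4]]' 20
python3 - <<'E'
from h import *
S=avg("side",3);T=avg("top",3)
f=lambda im,x,y,w,h:cv2.resize(np.clip(im[y:y+h,x:x+w,::-1]*1.6,0,255).astype(np.uint8),(400,300),interpolation=cv2.INTER_CUBIC)
cv2.imwrite("pics/grip.png",np.hstack([f(S,210,240,120,90),f(T,310,170,120,90)]))
E
```

```text
time_s: 3.6
ee_pos: [0.5349, -0.1983, 0.0734]
orientation: [[0.621, -0.784, 0.0], [-0.784, -0.621, -0.0], [0.0, -0.0, -1.0]]
force: [-0.0, 0.3, 0.7]
opening: 0.0511
```

View pics/grip.png

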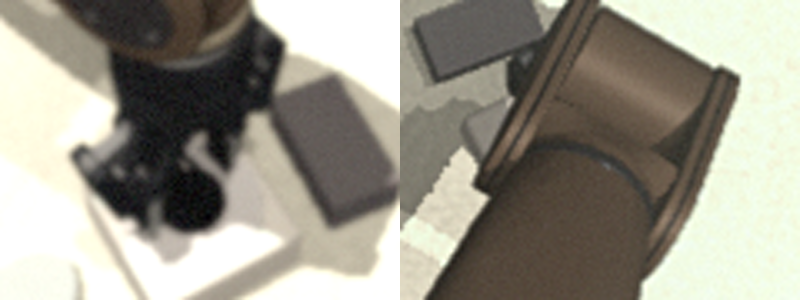

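The side view shows the fingers on either side of the knob disc, at about (268,298) in the full image. I'll close and check.

```bash
python3 -m crank '[[0,0,0,0,0.6],[0,0,0,0,0.8],[0,0,0,0,1],[0,0,0,0,1],[0,0,0,0,1],[0,0,0,0,1]]' 25
```

```text
time_s: 4.65
ee_pos: [0.5375, -0.196, 0.0739]
orientation: [[0.62, -0.785, 0.007], [-0.785, -0.62, 0.003], [0.002, -0.007, -1.0]]
force: [9.5, 8.1, -1.3]
opening: 0.0132
```

```bash
python3 -m crank '[[2.5,2,0,0,1],[0,0,0,0.1,1],[0,0,0,0.15,1],[0,0,0,0.15,1],[0,0,0,0.15,1],[0,0,0,0.15,1],[0,0,0,0,1]]' 40
python3 - <<'E'
from h import *
s=get_state();y=s["orientation"][:,1];print(np.arctan2(y[1],y[0]),s["ft_torque"])
E
```

```text
time_s: 5.52
ee_pos: [0.5373, -0.1967, 0.0739]
orientation: [[0.98, -0.2, -0.0], [-0.2, -0.98, -0.001], [0.0, 0.001, -1.0]]
force: [-2.5, -1.3, 3.3]
opening: 0.0127
-1.7721113473348122 [-0.30694008  0.30172381  0.07259877]
```

```bash
python3 -m crank '[[0,0,0,0.15,1],[0,0,0,0.15,1],[0,0,0,0.15,1],[0,0,0,0.1,1],[0,0,0,0,1]]'
python3 - <<'E'
from h import *
s=get_state();y=s["orientation"][:,1];print(np.arctan2(y[1],y[0]),s["ft_torque"])
E
python3 -m crank '[[0,0,0,0.04,1],[0,0,0,0.04,1],[0,0,0,0,1]]'
python3 - <<'E'
from h import *
s=get_state();y=s["orientation"][:,1];print(np.arctan2(y[1],y[0]),s["ft_torque"])
E
```

```text
time_s: 6.15
ee_pos: [0.5375, -0.1974, 0.0739]
orientation: [[0.94, 0.34, 0.001], [0.34, -0.94, -0.003], [-0.0, 0.003, -1.0]]
force: [-0.7, -5.2, 2.9]
opening: 0.0131
-1.2234094906396655 [-0.91839813  0.38197053  0.01596024]
time_s: 6.52
ee_pos: [0.5375, -0.1975, 0.0739]
orientation: [[0.91, 0.414, 0.001], [0.414, -0.91, -0.003], [-0.001, 0.003, -1.0]]
force: [-2.1, -5.5, 2.6]
opening: 0.0133
-1.1435689602888384 [-0.97253343  0.2966997   0.03328801]
```

```bash
cat > q.py <<'E'
from h import *
s=get_state();y=s["orientation"][:,1];print("yaw",np.arctan2(y[1],y[0]),s["ft_torque"])
E
for i in 1 2; do python3 -m crank '[[0,0,0,0.03,1],[0,0,0,0,1],[0,0,0,0,1]]'|grep -E "force|ee_pos"; python3 q.py; done; python3 -m crank '[[0,0,0,0.05,1],[0,0,0,0,1],[0,0,0,0,1]]'|grep -E "force|ee_pos"; python3 q.py
```

```text
ee_pos: [0.5375, -0.1976, 0.0739]
force: [-1.9, -5.6, 2.8]
yaw -1.1136935755805433 [-0.93236817  0.25790882  0.01944751]
ee_pos: [0.5376, -0.1976, 0.074]
force: [-1.5, -6.2, 1.7]
yaw -1.0885106171579602 [-1.04292656  0.28756824 -0.74917815]
ee_pos: [0.5379, -0.1974, 0.074]
force: [-1.7, -5.3, 1.9]
yaw -1.0412504792361956 [-0.91279382  0.16713196 -1.17305769]
```

Torque jumped to −0.75 and then −1.17 N m at yaw ≈ −1.10, which matches the predicted zero of −1.115, so the stop is reached. I'll ease off a little, release, lift and move to the press.

```bash
python3 -m crank '[[0,0,0,-0.04,1],[0,0,0,0,1]]' 20; python3 q.py; python3 -m crank '[[0,0,0,0,0.7],[0,0,0,0,0.5],[0,0,0,0,0.4],[0,0,0,0,0.4],[0,0,20,0,0.4],[0,0,40,0,0.4],[0,0,50,0,0.4],[0,50,20,0,1],[0,60,20,0,1],[0,60,0,0,1]]' 20
python3 - <<'E'
from h import *
T=avg("top",5);S=avg("side",3)
f=lambda im,x,y,w,h:cv2.resize(np.clip(im[y:y+h,x:x+w,::-1]*1.6,0,255).astype(np.uint8),(400,300),interpolation=cv2.INTER_CUBIC)
cv2.imwrite("pics/zero.png",np.hstack([f(S,228,266,80,60),f(T,320,182,80,60)]))
E
```

```text
time_s: 7.9
ee_pos: [0.5379, -0.1974, 0.074]
orientation: [[0.88, 0.475, 0.002], [0.475, -0.88, -0.002], [0.001, 0.003, -1.0]]
force: [-2.1, -5.7, 2.3]
opening: 0.0134
yaw -1.0755120267639955 [-0.89899293  0.13188117 -0.421655  ]
time_s: 9.15
ee_pos: [0.5386, -0.0256, 0.2275]
orientation: [[0.878, 0.478, 0.007], [0.478, -0.878, -0.001], [0.005, 0.005, -1.0]]
force: [-0.1, 0.6, 0.0]
opening: 0.0002
```

View pics/zero.png

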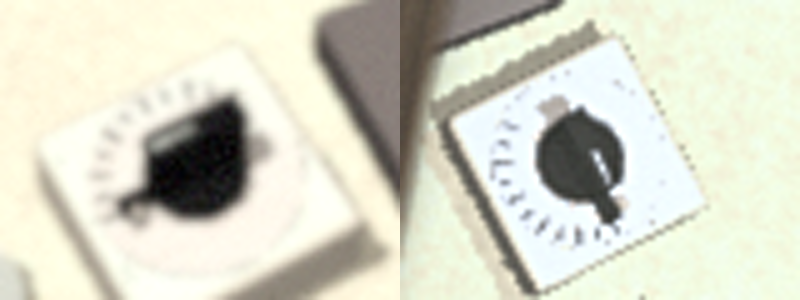

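The pointer is now against the pin in both views (top crop (612,210)), so the counter is zeroed. Next I'll estimate the index height from the averaged top view and move above the cap.

```bash
python3 -m crank '[[1,50,-4,-0.1,1],[1,50,-4,-0.1,1],[1,50,-4,-0.1,1],[1,50,-4,-0.1,1],[1,50,-4,-0.095,1],[0,0,0,0,1]]' 40
python3 - <<'E'
from h import *
d=np.load("avg0.npz");T=d["T"]
# sub-pixel cap disc and index head in top view
g=T.mean(2).astype(np.float32)
m=(g[185:225,160:200]<55).astype(np.uint8)
n,l,st,c=cv2.connectedComponentsWithStats(m);
for i in range(1,n):
    if st[i,4]>200: print("cap",c[i]+[160,185],st[i])
np.set_printoptions(linewidth=200)
print(g[194:208,154:170].round().astype(int))
ct=c[1+np.argmax(st[1:,4])]+[160,185]
C=onz("top",ct,.16);u=np.array([np.cos(1.3506),np.sin(1.3506),0])
for z in(.138,.142,.146,.150,.154):
    p=C+43e-3*u;p[2]=z;print(z,proj("top",p),proj("side",p))
print(C)
E
```

```text
time_s: 10.3
ee_pos: [0.5423, 0.2248, 0.2024]
orientation: [[1.0, 0.007, -0.001], [0.007, -1.0, 0.0], [-0.001, -0.0, -1.0]]
force: [-0.2, 0.0, -0.3]
opening: -0.0003
cap [177.79608939 203.02513966] [  7   8  22  21 358]
[[140 140 139 138 138 139 135 100  88  86 110 112  98  83  82  84]
 [141 140 140 140 140 138 106  90  90  89 103 136 132 124 120 111]
 [ 79  79  94 134 142 138  97  91  92  90  95 137 141 141 137 105]
 [ 37  36  47  83 127 129 110 109 105  94  90 106 139 142 134  73]
 [ 37  36  33  45  95 113 111 112 112 107  90  95 139 140  93  43]
 [ 38  38  35  51 105 113 114 112 114 112  73  75 109 134  67  35]
 [ 39  40  38  64 113 115 113 113 116 116  71  86  88  90  44  35]
 [ 39  39  36  50 113 117 116 118 119 112  61  91  91  66  36  37]
 [ 39  38  34  38  96 114 114 118 118  87  52  78  94  54  36  37]
 [ 35  35  35  55 120 126  98  87  76  62  60  83  94  54  38  37]
 [ 39  41  74 127 133 131 104  82  76  71  90  95  89  47  36  39]
 [103 104 131 141 130 128 124  90  81  79  86  79  68  49  35  37]
 [136 136 140 138 129 125 126 121 101  84  75  96 128  78  37  37]
 [139 138 138 138 135 126 125 128 134 133 132 136 142 121  49  32]]
0.138 [[161.40807276 200.67196749]] [[264.56830209 124.50601672]]
0.142 [[161.07221738 200.37676018]] [[264.55194816 123.23765498]]
0.146 [[160.73422872 200.07965812]] [[264.53551092 121.96225937]]
0.15 [[160.39408661 199.78064316]] [[264.51898978 120.67977588]]
0.154 [[160.05177058 199.47969696]] [[264.50238419 119.39014995]]
[0.54764908 0.226268   0.16      ]
```

```bash
python3 -m crank '[[0,0,-10,0,1],[0,0,-10,0,1],[0,0,-4,0,1],[0,0,0,0,1]]' |grep -E "ee_p|force"; for i in 1 2 3; do python3 -m crank '[[0,0,-2,0,1],[0,0,0,0,1]]'|grep -E "ee_p|force";done; python3 -m crank '[[0,0,-2,0,1],[0,0,-2,0,1],[0,0,0,0,1],[0,0,0,0,1]]'|grep -E "ee_p|force"
```

```text
ee_pos: [0.5422, 0.2225, 0.1784]
force: [0.1, -0.1, -0.1]
ee_pos: [0.5424, 0.2233, 0.1773]
force: [-0.8, 0.7, 0.1]
ee_pos: [0.5422, 0.2233, 0.175]
force: [0.8, 0.4, 0.9]
ee_pos: [0.5425, 0.2234, 0.1738]
force: [-0.3, -0.1, 3.8]
ee_pos: [0.5425, 0.2234, 0.1697]
force: [-1.6, -0.2, 5.5]
```

```bash
python3 -m crank '[[0,0,-2,0,1],[0,0,-2,0,1],[0,0,0,0,1],[0,0,0,0,1]]'|grep -E "ee_p|force"
python3 - <<'E'
from h import *
S0=np.load("avg0.npz")["S"];z=[];f=[];L=[]
for _ in range(20):
    L.append(read_camera("side").astype(float));s=get_state();z.append(s["ee_pos"][2]);f.append(s["force"][2])
S=np.mean(L,0);np.save("S1.npy",S);print(np.mean(z),np.std(z),np.mean(f))
f=lambda im,x,y,w,h:cv2.resize(np.clip(im[y:y+h,x:x+w,::-1]*1.6,0,255).astype(np.uint8),(400,400),interpolation=cv2.INTER_NEAREST)
cv2.imwrite("pics/press1.png",np.hstack([f(S0,243,110,40,40),f(S,243,110,40,40)]))
E
```

```text
ee_pos: [0.5425, 0.2234, 0.1662]
force: [-3.5, -0.9, 7.7]
0.16621789283970406 1.2346312839241029e-05 7.109365204904668
```

View pics/press1.png

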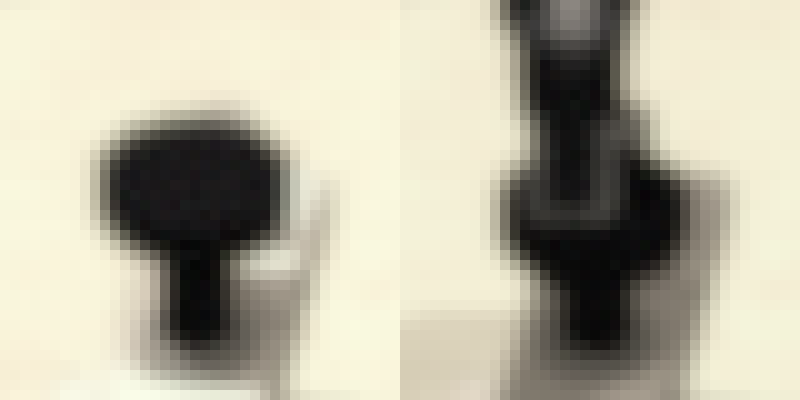

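The side view now shows the grey post head to the right of the finger at about (266,120–125). I'll read its upper edge sub-pixel and compare it with the raised cap's rim, which I'll use as a calibration reference.

Run:
```python
from h import *
np.set_printoptions(linewidth=200)
S0=np.load("avg0.npz")["S"].mean(2);S=np.load("S1.npy").mean(2)
print(S0[114:128,258:272].round().astype(int));print(S[114:132,258:276].round().astype(int))
a=np.linspace(0,2*np.pi,720)
def rim(C,r,z): return proj("side",np.c_[C[0]+r*np.cos(a),C[1]+r*np.sin(a),0*a+z])
C=np.array([.5476,.2263]);u=np.array([np.cos(1.3506),np.sin(1.3506)])
r=rim(C,.025,.16);print("cap pred x range",r[:,0].min(),r[:,0].max(),"top",r[:,1].min(),"bot",r[:,1].max())
for z in(.142,.146,.15,.154):
    r=rim(C+.043*u,.008,z);up=r[r[:,1]<r[:,1].mean()]
    o=np.argsort(up[:,0]);print(z,r[:,0].min(),r[:,0].max(),[round(np.interp(c,up[o,0],up[o,1]),2) for c in(264,265,266,267)])
# cap edges in S0: columns/rows half-level
def edge(v,lo): # first crossing below lo
    i=np.argmax(v<lo);return i-1+(v[i-1]-lo)/(v[i-1]-v[i])
for c in(256,257,258,259,260): print("S0 cap top edge col",c,112+edge(S0[112:128,c],(S0[112,c]+12)/2))
rw=S0[128];print("S0 left",245+edge(rw[245:262],75),"right",285-edge(rw[285:265:-1],75))
```

```text
[[147 148 148 148 148 148 148 148 148 148 148 148 148 148]
 [148 148 148 148 148 148 147 148 148 148 148 148 148 148]
 [147 148 148 147 147 147 147 147 148 148 149 149 148 148]
 [148 148 147 147 147 147 148 148 148 148 149 148 148 147]
 [147 147 147 146 147 146 147 147 147 147 148 149 148 148]
 [147 146 146 146 144 144 142 143 143 145 147 148 148 148]
 [143 140 138 137 134 131 129 130 133 138 143 147 148 148]
 [128 118 112 109 105 101 101 103 111 122 133 142 147 148]
 [ 91  79  71  66  62  59  62  66  77  91 110 128 141 146]
 [ 49  39  36  32  29  31  29  34  41  55  76 102 125 139]
 [ 23  20  17  18  16  19  17  19  22  25  43  68  99 123]
 [ 15  17  18  16  15  16  15  18  17  15  23  39  68 101]
 [ 16  16  17  16  17  17  16  16  15  17  16  22  46  85]
 [ 15  17  15  16  15  16  16  18  18  16  16  17  38  80]]
[[ 39  45  46  43  36  29  44  83 119 138 144 144 145 145 145 145 145 145]
 [ 25  29  32  29  22  23  50  91 123 140 144 145 145 145 145 145 145 145]
 [ 16  21  21  21  15  19  53  94 126 141 145 145 145 145 145 145 144 145]
 [ 13  15  15  13  12  17  54  96 126 141 145 14
[... 1231 characters left out ...]
121.48), np.float64(121.46), np.float64(121.66), np.float64(122.17)]
0.146 261.4514224408678 267.58053510115144 [np.float64(120.2), np.float64(120.19), np.float64(120.39), np.float64(120.9)]
0.15 261.4262044630049 267.572599275269 [np.float64(118.92), np.float64(118.91), np.float64(119.11), np.float64(119.63)]
0.154 261.4008565757318 267.5646238538093 [np.float64(117.63), np.float64(117.63), np.float64(117.83), np.float64(118.35)]
S0 cap top edge col 256 122.94310656231187
S0 cap top edge col 257 122.58223857067787
S0 cap top edge col 258 122.28676085818942
S0 cap top edge col 259 121.9962962962963
S0 cap top edge col 260 121.80195333695062
S0 left 252.88274111675128 right 270.88178096212897
```

```bash
python3 - <<'E'
from h import *
S0=np.load("avg0.npz")["S"].mean(2).astype(np.float32);S=np.load("S1.npy").mean(2).astype(np.float32)
# vertical shift of the cap's lower-left edge per column: half-level crossing scanning up from below
def up(v,lo):
    i=len(v)-1
    while v[i]>lo:i-=1
    return i+(lo-v[i])/(v[i+1]-v[i])
for c in(254,255,256,257): 
    e=[]
    for I in(S0,S):
        v=I[120:141,c];m=v.argmin();e.append(120+up(v[:m+9],(v[m]+v[m+7:m+9].mean())/2))
    print(c,e,e[1]-e[0])
for b in((274,120),):
    pass
C=np.array([.5476,.2263,.16]);print([proj("side",C-[0,0,d])[0,1]-proj("side",C)[0,1] for d in(.006,.007,.008)])
E
python3 -m crank '[[0,0,-2,0,1],[0,0,-2,0,1],[0,0,0,0,1],[0,0,0,0,1]]'|grep -E "ee_p|force"
python3 - <<'E'
from h import *
z=[];f=[];L=[]
for _ in range(20):
    L.append(read_camera("side").astype(float));s=get_state();z.append(s["ee_pos"][2]);f.append(s["force"][2])
S=np.mean(L,0);np.save("S2.npy",S);print(np.mean(z),np.mean(f))
np.set_printoptions(linewidth=200)
print(S.mean(2)[116:132,262:272].round().astype(int))
cv2.imwrite("pics/press2.png",cv2.resize(np.clip(S[105:145,243:283,::-1]*2,0,255).astype(np.uint8),(600,600),interpolation=cv2.INTER_CUBIC))
E
```

```text
254 [np.float32(132.82281), np.float32(135.3237)] 2.500885
255 [np.float32(133.60245), np.float32(135.70184)] 2.0993958
ee_pos: [0.5426, 0.2234, 0.1627]
force: [-4.3, -0.3, 9.6]
0.16269246090378917 9.04980082001357
[[ 28  27  50  91 123 139 145 145 145 144]
 [ 18  22  54  96 126 141 145 145 145 144]
 [ 12  22  56  98 127 140 144 145 145 144]
 [ 12  20  55  95 121 135 141 144 145 145]
 [  7  14  42  75 101 120 134 142 145 145]
 [ 14  16  31  53  75  99 125 140 144 145]
 [ 16  19  31  46  62  89 119 139 145 145]
 [ 24  32  41  50  59  86 119 139 145 144]
 [ 28  39  46  49  59  85 115 135 142 144]
 [ 29  39  41  39  47  71  99 122 135 142]
 [ 29  38  36  27  28  44  68  94 117 131]
 [ 30  38  34  21  11  18  33  58  86 106]
 [ 29  36  34  20   9   6  13  30  56  81]
 [ 30  36  32  19   7   8   6  16  37  62]
 [ 30  38  34  19   8   6   7   9  23  51]
 [ 34  39  33  21   8   9   7   8  19  47]]<stdin>:11: RuntimeWarning: Mean of empty slice.
  ret = ret.dtype.type(ret / rcount)
Traceback (most recent call last):
IndexError: index 21 is out of bounds for axis 0 with size 21
```

View pics/press2.png

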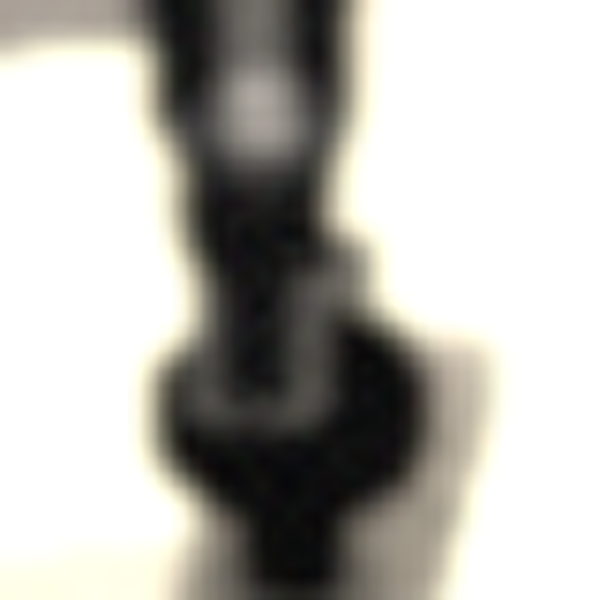

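Run:
```python
from h import *
T=np.load("avg0.npz")["T"].mean(2)
a=np.linspace(0,2*np.pi,1440)
r=lambda C,R,z:proj("top",np.c_[C[0]+R*np.cos(a),C[1]+R*np.sin(a),0*a+z])
p=r([.54765,.22627],.025,.16);print("pred",p.min(0),p.max(0),(p.min(0)+p.max(0))/2)
p=r([.54765+.0094,.22627+.042],.008,.148);print("head",p.min(0),p.max(0))
np.set_printoptions(linewidth=200)
for y in(201,203,205):print(y,T[y,163:170].round().astype(int),T[y,185:194].round().astype(int))
for x in(176,178,180):print(x,T[188:196,x].round().astype(int),T[209:218,x].round().astype(int))
```

```text
pred [166.8287224  192.19953202] [188.77934248 213.92618287] [177.80403244 203.06285745]
head [157.08529698 196.49832177] [164.0112575  203.36273758]
201 [112  61  91  91  66  36  37] [ 38  38  35  43 101 141 139 137 133]
203 [62 60 83 94 54 38 37] [ 38  38  35  39  99 141 139 139 139]
205 [79 86 79 68 49 35 37] [ 40  38  35  46 103 140 139 138 137]
176 [94 93 93 93 71 43 36 38] [40 38 39 36 41 90 93 49 35]
178 [92 92 94 94 70 43 38 38] [ 39  39  39  37  37  73 119  69  36]
180 [92 92 93 93 72 44 37 37] [ 39  38  39  35  39  97 126  91  44]
```

```bash
python3 -m crank '[[0,0,-0.5,0,1],[0,0,0,0,1],[0,0,0,0,1],[0,0,0,0,1]]'
python3 - <<'E'
from rig import *
s=get_state();print(s["time_s"],s["ee_pos"],s["force"]);print(finish_job())
E
```

```text
time_s: 15.55
ee_pos: [0.5426, 0.2234, 0.1623]
orientation: [[1.0, 0.005, 0.0], [0.005, -1.0, 0.0], [0.0, -0.0, -1.0]]
force: [-4.2, -0.6, 8.8]
opening: 0.0001
15.55 [0.54257057 0.22341374 0.16225621] [-4.24977246 -0.60477935  8.83721295]
the job is handed in; nothing more can be done
None
```

I zeroed the counter, then pressed the cap to about level with the index post. The job was handed in at 15.55 s with the closed fingertips still holding the cap.

- **Counter:** I gripped the knob and turned it anticlockwise about 1.38 rad until it met the stop. The torque there rose to about 1.2 N m, and after I let go both cameras showed the pointer against the zero pin.
- **Cap height:** The fingertip position puts the cap top at about 148.3 mm, which is roughly 11.7 mm of travel. The push force of about 9 N suggests 1–1.5 mm less travel, so these two readings disagree slightly.
- **Index post height:** The side view gave about 147–148.5 mm and the top view about 148–151 mm. I aimed for 148.5 mm. I did not touch the post to check, so I trust the level only to within about 2 mm.
- **Pressing point:** I pressed about 5 mm off the cap's centre toward the robot, to keep the post visible to the side camera.
- **Other objects:** I did not move the arm near the other objects, and no unexpected contact force appeared. I took no final picture to confirm they were undisturbed.

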